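Re-pin the throwing gauge at its working stop

TASK

The throwing gauge's arm is parked. Pull its red-handled ball-lock pin up out of the parking hole against the spring detent, swing the arm round to the brass shoe, feel for the hole in the shoe with the pin, and push the pin down through arm and shoe until its balls snap through and its flange sits flat on the arm; then let go. Feel your way: do not force the pin against the gauge, and leave the two glaze jars and the wooden stamp where they stand.

Things in the scene. Friction and masses are not known exactly. Their poses are not given: they have to be found in the camera images.
- gauge_base: Throwing gauge, screwed down. Origin: on the table under the arm's pivot, z up = the arm's axis. Green slab 8 mm thick, x -115..25, y -115..30 mm here. Work hole: in the brass shoe, 13 mm wide, 90 mm from the pivot axis; shoe top 30, underside 20 mm above the table, 58 mm along the circle, 34 mm wide, solid up to 27 mm either side of the hole's centre. The shoe is clamped, rigid.
- pivot (a point): Centre of the top of the arm's pivot, 64 mm above the table, on the arm's vertical turning axis.
- park_hole (a point): Mouth of the 13 mm parking hole, 30 mm above the table, 90 mm from the pivot axis, at x -90, y 0 of gauge_base. It goes through a fixed aluminium bridge plate (underside 20 mm above the table, 36 mm wide in y, 34 mm in x). Between bridge and shoe is an open gap of 11 to 29 mm.
- gauge_arm (a joint): Turn of the steel arm, rad: 0 = parked (eye on -x of gauge_base), growing anticlockwise from above (-x towards -y of gauge_base), stop at 1.0. The brass shoe was set by hand: its hole lies somewhere between 0.65 and 0.85; its place is not measured, so look or feel for it. Light friction (0.6 N at the eye): the arm stays where left. Behind the pivot: a thin pointer, to 101 mm high.
- eye_hole (a point): Mouth of the 13 mm hole through the arm's eye (34 x 34 mm), 90 mm from the pivot axis, at the arm's top, 56 mm above the table. The arm is 10 mm thick (underside at 46 mm), so 16 mm above bridge and shoe.
- pin: Ball-lock pin, upright, 86 mm long, about 80 g. Origin: centre of the shank's tip, z up the pin. Shank 12 mm thick, 0..45 mm, tip tapered to 7 mm over its last 4 mm; flange 24 mm wide, 45..48; red grip 18 mm thick, 48..82; button 10 mm wide, 82..86. Home: flange on the arm, tip 11 mm above the table.
- pin_grip (a point): Middle of the pin's red grip, 65 mm from the tip, on the pin's axis; 76 mm above the table when the pin is home. Grip it from above.
- pin_balls (a point): Level of the pin's two spring balls, 6 mm above the tip, standing out 1.7 mm. Drawing them out of a plate takes 8 to 10 N, pushing them in 5 to 8 N; then they drag 1 to 3 N. Home, they are just under the plate. With the tip 31 to 36 mm above the table the pin is free of bridge and shoe, balls under the arm, and swings with the arm; higher, the balls meet the arm's hole (8 N again).
- green_jar: Green glaze jar with a white lid, 49 mm wide, 56 mm high; origin at the centre of its underside. Bystander.
- amber_jar: Amber glaze jar with a black lid, 53 mm wide, 62 mm high; origin at the centre of its underside. Bystander.
- wood_stamp: Wooden stamp, 30 x 30 x 56 mm, upright; origin at the centre of its underside. Bystander.

How it is judged:
On the way, in this order (a step that is already met when the one before it is completed fails the run):
1. the pin is drawn up out of the parking hole (tip above the bridge) (z of pin in the frame of gauge_base above 0.0302 m), for 0.1 s.
2. the arm is swung over the shoe, the pin's tip above the shoe's underside (value of joint gauge_arm above 0.55 rad and z of pin in the frame of gauge_base above 0.022 m), for 0.05 s.
At the end, for the whole second after the job is handed in: The arm stands over the brass shoe (turned more than 0.6 rad); the pin is upright (within 0.08 rad) through the arm's hole and the shoe's, pushed home: its tip 8 to 13.5 mm above the table (home is 11 mm, flange on the arm within 2.5 mm), axis within 4 mm of the arm's hole; pin and arm at rest (z of pin in the frame of gauge_base between 0.008 and 0.0135 m and value of joint gauge_arm above 0.6 rad and horizontal distance between pin and eye_hole below 0.004 m and angle between pin's own z axis and vertical below 0.08 rad and linear speed of pin below 0.02 m/s and velocity of joint gauge_arm below 0.05 rad/s); the robot touches nothing.
It fails at once if the pin is forced against the gauge with more than 60 N (contact force between pin and gauge_base above 60 N).
It fails at once if the green jar is shifted more than 15 mm or tipped (distance of green_jar from where it was at the start of the episode above 0.015 m or angle between green_jar's own z axis and vertical above 0.3 rad).
It fails at once if the amber jar is shifted more than 15 mm or tipped (distance of amber_jar from where it was at the start of the episode above 0.015 m or angle between amber_jar's own z axis and vertical above 0.3 rad).
It fails at once if the wood stamp is shifted more than 15 mm or tipped (distance of wood_stamp from where it was at the start of the episode above 0.015 m or angle between wood_stamp's own z axis and vertical above 0.3 rad).
It also fails if it takes over 54 s, if anything falls off the work surface, if the arm or the gripper's body presses on something with over 40 N, if the wrist force passes 120 N, or if a joint passes its speed limit or range.

ROBOT

A 6-joint arm with a two-finger parallel gripper is mounted at the origin on a cart in front of the work surface, level with it; the furniture and walls round the work are solid. World frame = base frame: x ahead of the robot, y to its left, z up, the work surface at z = 0. Lengths are in m, angles in rad, forces in N, time in s.
With the tool pointing down it reaches from about 0.35 to 0.775 m from the base axis. Payload 7.3 kg.
Tool frame: the origin (TCP) lies at the very end of the fingers, on their centre line; the grasp point (between the pads) lies 19 mm behind it (robot.hold_point_z is the distance from the TCP to the grasp point, in m); z points along the fingers, y is the direction in which the jaws open and shut (so a half turn about z gives the same grasp; the last joint's range is limited). The gripper opens to 92 mm and grips with 3 to 60 N. Pads are 19 mm wide; open, the fingers measure 130 mm over their backs; the gripper's body (75 mm by 190 mm) begins 47 mm behind the grasp point.
Start: joints at [-1.247, 0.342, 1.524, -0, 1.275, -0.146], TCP at [0.238, -0.468, 0.227] pointing down, gripper open.
Joint ranges: [-2.53, 2.53], [-0.77, 2.02], [0.04, 2.7], [-1, 4.14], [0.28, 2.66], [-3.11, 3.11]. Speed limits (rad/s): [2.57, 2.57, 3.14, 3.14, 3.14, 3.14].

INTERFACE

Orientations are given as [roll, pitch, yaw] about the fixed x, y, z axes, in that order (R = Rz(yaw) Ry(pitch) Rx(roll)).
In Python, from cell import monitor, viewer, robot gives the robot as it stands.
- The arm moves only by the tool move_arm, never from a script. Its argument "deltas" is a list of rows, each an object of numbers: "x", "y", "z": the shift along the tool's x, y, z in m; "wx", "wy", "wz": the turn, a rotation vector about the tool's x, y, z in degrees; "hand": the opening, from 0 (shut) to 1 (fully open). In form: [{"x": .., "y": .., "z": .., "wx": .., "wy": .., "wz": .., "hand": ..}, ...]. A call has 1 to 8 rows; each row is the pose to reach, as a shift and turn from the pose commanded when the call began, along the tool's axes at that moment; what a row does not reach only later rows make up. A row lasts 1/8 s, in which the tool goes at most 62.5 mm and 10.7 degrees, less where a joint would pass 70% of its speed; a pose out of reach is approached as far as the arm can. A call with a gripper value outside its range is refused whole. The fingers move at their own pace and stop on an object; "grip_force" is the grip in N (left out, the last holds). Time passes only in rows, so rows that repeat a pose let the fingers close. It gives the time, the measured TCP pose, the force and the opening at its end, in the units of the state.
- monitor.observe(): the state, without advancing time (a new reading comes with each control period).
- viewer.read_camera(name): name is "scene" or "top" or "wrist"; returns the picture (480x640x3 uint8, red, green, blue); there is no depth.
- viewer.camera_params(name): a dict with "camera_matrix" (3x3 intrinsics, pixels), "k1" (the pictures are not rectified: a ray, as slopes to the right and down, at radius r is drawn at 1 + k1 r^2 times it, then the intrinsics apply), "R" (3x3) and "t" (3): a world point X has camera coordinates R X + t. Camera axes: x right, y down, z forward; pixel columns grow to the right and rows downward; lengths in m; the calibration is good to about 2 mm. A picture is of the moment at which its call begins: read the wrist's pose just before it. camera_params takes no time and is no camera call; for the wrist camera it gives the pose at the moment of the call.
- robot.hand_in(): hands the job in, once; it reports no verdict.
The state is a dict: "time": time; "qpos": joint angles; "qvel": joint speeds; "joint_efforts": joint torques, N m; "tool_pos": TCP position; "tool_rot": TCP orientation; "contact_force": force on the tool from outside, world axes, zero at the start; "torque": the same for the moment, N m; "opening": finger opening in m.
Only numpy, scipy, OpenCV 4.12 (cv2) and the standard library are available. Lean on these libraries where they do the work, as an engineer would, in place of code of your own. Each camera call takes 0.05 s, during which the arm holds its last target. There are 200 camera calls.

## Working session

There is one attempt and no reset: what is moved stays moved. The work goes in short steps, Python scripts to look and compute and a tool call to move; the robot and the scene stay as the last step left them, time stands still between calls to the robot, and variables do not carry over. Pictures are saved under pics/ and viewed, about 8 in all and at most 12, crops included, and the job is handed in when it is done.

Besides the shell and the picture viewer there is one more tool, called after "Request:" as name([rows], argument=value, ...), one row to a line, values as JSON. move_arm: Moves the arm, as the interface text tells. Its arguments: {"type":"object","properties":{"deltas":{"type":"array","items":{"type":"object","properties":{"x":{"type":"number"},"y":{"type":"number"},"z":{"type":"number"},"wx":{"type":"number"},"wy":{"type":"number"},"wz":{"type":"number"},"hand":{"type":"number"}}}},"grip_force":{"type":"number"}},"required":["deltas"]}

```bash
mkdir -p pics; ls; cat > h.py <<'E'
import numpy as np, cv2
from cell import monitor, viewer, robot
def snap(n,f):
    p=viewer.camera_params(n); im=viewer.read_camera(n)
    cv2.imwrite('pics/'+f+'.png',im[:,:,::-1]); np.savez('pics/'+f+'.npz',**{k:np.array(v) for k,v in p.items()}); return im,p
def load(f):
    return cv2.imread('pics/'+f+'.png')[:,:,::-1], dict(np.load('pics/'+f+'.npz'))
def ray(p,u,v):
    K=np.array(p['camera_matrix']);k=float(p['k1'])
    d=cv2.undistortPoints(np.array([[[u,v]]],float),K,np.array([k,0,0,0,0]))[0,0]
    R=np.array(p['R']);t=np.array(p['t'])
    w=R.T@np.array([d[0],d[1],1]); return -R.T@t,w/np.linalg.norm(w)
def onz(p,u,v,z):
    c,w=ray(p,u,v); return c+w*(z-c[2])/w[2]
def tri(rays):
    A=0;b=0
    for c,w in rays:
        M=np.eye(3)-np.outer(w,w);A=A+M;b=b+M@c
    x=np.linalg.solve(A,b); return x,[np.linalg.norm((np.eye(3)-np.outer(w,w))@(x-c)) for c,w in rays]
def proj(p,X):
    r,_=cv2.Rodrigues(np.array(p['R']))
    return cv2.projectPoints(np.array([X],float),r,np.array(p['t'],float),np.array(p['camera_matrix']),np.array([float(p['k1']),0,0,0,0]))[0][0,0]
def redmask(im):
    h=cv2.cvtColor(np.ascontiguousarray(im),cv2.COLOR_RGB2HSV)
    m=(((h[...,0]<8)|(h[...,0]>172))&(h[...,1]>140)&(h[...,2]>60)).astype(np.uint8)
    return m
def blobs(m,a=20):
    n,l,s,c=cv2.connectedComponentsWithStats(m)
    return [(s[i].tolist(),c[i].round(1).tolist()) for i in range(1,n) if s[i][4]>a]
E
python3 - <<'E'
from h import *
a=[]
for n in ('scene','top'):
    im,p=snap(n,n+'0'); print(n,blobs(redmask(im)), -np.array(p['R']).T@np.array(p['t']))
print(monitor.observe())
E
```

```text
pics
scene [([338, 236, 13, 23, 208], [343.7, 247.7])] [0.28314307 0.86608756 0.6752072 ]
top [([401, 164, 7, 7, 35], [403.9, 166.7]), ([331, 249, 10, 10, 21], [334.0, 255.1])] [0.4766853  0.36134446 0.93444448]
{'time': 0.1, 'qpos': array([-1.24700336e+00,  3.42657095e-01,  1.52489216e+00, -1.50216286e-05,
        1.27542995e+00, -1.45977646e-01]), 'qvel': array([ 0.00024706, -0.00276437, -0.00235166,  0.00079408, -0.00248505,
        0.00138387]), 'joint_efforts': array([ 2.20872971e-03, -4.32002699e+01, -2.44691277e+01,  7.19126081e-02,
        5.26192656e-02, -5.13907594e-05]), 'tool_pos': array([ 0.23756841, -0.46776982,  0.22612261]), 'tool_rot': array([-3.14021875e+00, -1.87475863e-04,  4.69774871e-01]), 'contact_force': array([ 0.11750916, -0.06255876,  0.26280253]), 'torque': array([-0.01056367, -0.01019334,  0.00802132]), 'opening': 0.0915953619143683}
```

View pics/scene0.png

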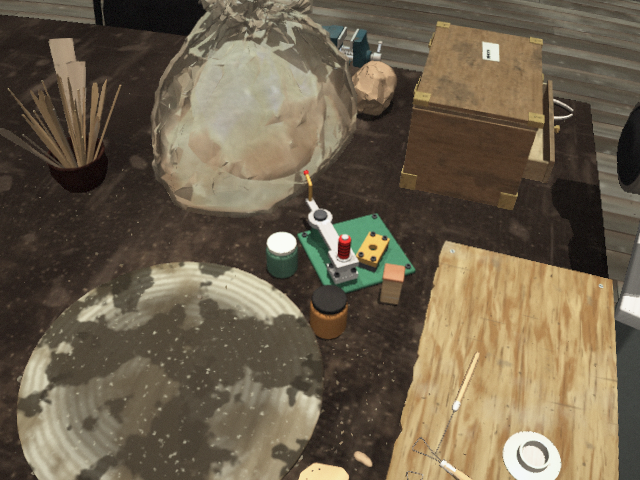

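View pics/top0.png

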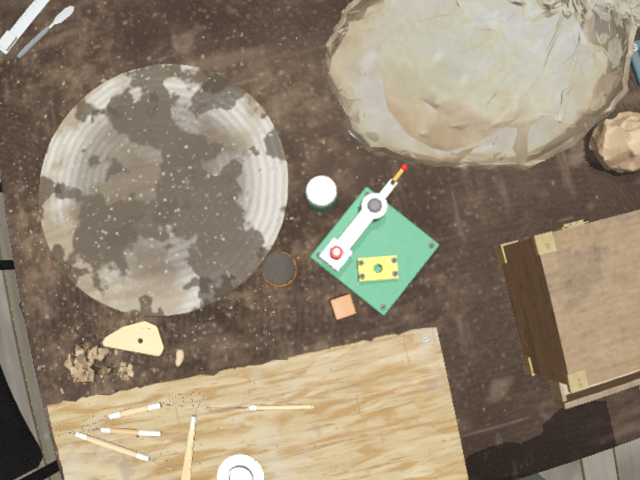

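Scene: pin at (344,247), pivot at (320,216), shoe at (373,248). Top: pin at (336,253), pivot at (375,206), shoe hole at (378,268). The jars and stamp stand around the slab. Next I measure from both views.

```bash
python3 - <<'E'
from h import *
t,pt=load('top0');s,ps=load('scene0')
print(np.array(pt['R']).round(2).tolist())
print('pin red tri (top 336,253 / scene grip centroid)',tri([ray(pt,335.5,253.5),ray(ps,343.7,247.7)]))
print('pivot',tri([ray(pt,375,206),ray(ps,320,215)]))
print('top-only pivot z64',onz(pt,375,206,.064),'pin top z.11',onz(pt,336,253,.097))
h=cv2.cvtColor(np.ascontiguousarray(t),cv2.COLOR_RGB2HSV)
y=((h[...,0]>20)&(h[...,0]<34)&(h[...,1]>150)&(h[...,2]>150)).astype(np.uint8)
y[:, :340]=0;y[:,420:]=0;y[:245]=0;y[300:]=0
c=max(cv2.findContours(y,0,2)[0],key=cv2.contourArea);print('shoe rect',cv2.minAreaRect(c)); 
m=cv2.minAreaRect(c)[0];print(onz(pt,*m,.03), onz(pt,378,268.3,.03))
for n,u,v,z in(('green',321,191,.056),('amber',280,268,.062),('stamp',343,306,.056)):print(n,onz(pt,u,v,z))
a=cv2.resize(t[180:320,260:440],None,fx=4,fy=4,interpolation=2);cv2.imwrite('pics/c.png',a[:,:,::-1])
E
```

```text
[[0.03, -1.0, 0.0], [-0.99, -0.03, -0.1], [0.1, -0.0, -1.0]]
pin red tri (top 336,253 / scene grip centroid) (array([0.53986994, 0.34066208, 0.07273162]), [np.float64(0.0008269102533779072), np.float64(0.0008269102533779483)])
pivot (array([0.61188884, 0.28496211, 0.0568443 ]), [np.float64(0.0011098240190040671), np.float64(0.0011098240190041161)])
top-only pivot z64 [0.60976937 0.28514828 0.064     ] pin top z.11 [0.53805335 0.34026926 0.097     ]Traceback (most recent call last):
  File "<stdin>", line 10, in <module>
ValueError: max() iterable argument is empty
```

```bash
python3 - <<'E'
from h import *
t,pt=load('top0');s,ps=load('scene0')
h=cv2.cvtColor(np.ascontiguousarray(t),cv2.COLOR_RGB2HSV)
print(h[268,368],h[268,390],h[262,366])
for u,v in((378,268.3),(377.5,268)):
  q=onz(pt,u,v,.03);d=q-[.611,.285,.03];print(q,np.hypot(*d[:2]),np.degrees(np.arctan2(d[1],d[0])))
for n,u,v,z in(('green',321,191,.056),('amber',280,268,.062),('stamp',343,306,.056),('stamp base',343,306,.056),('clay',400,160,.05)):print(n,onz(pt,u,v,z))
a=cv2.resize(t[180:320,260:440],None,fx=4,fy=4,interpolation=2);cv2.imwrite('pics/c.png',a[:,:,::-1])
E
```

```text
[ 30  98 255] [ 30  98 255] [ 30  96 255]
[0.52205022 0.27582429 0.03      ] 0.08942178916405183 -174.1104221171847
[0.52247421 0.27657627 0.03      ] 0.08892567390349043 -174.56435047153656
green [0.63063386 0.36339824 0.056     ]
amber [0.51685113 0.41856448 0.062     ]
stamp [0.46542309 0.32716751 0.056     ]
stamp base [0.46542309 0.32716751 0.056     ]
clay [0.68192917 0.24798584 0.05      ]
```

View pics/c.png

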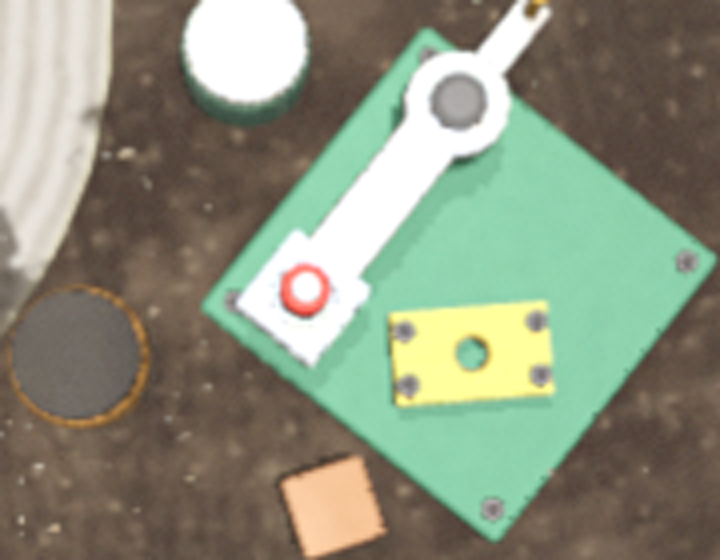

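```bash
python3 - <<'E'
from h import *
t,pt=load('top0');s,ps=load('scene0')
print('box',tri([ray(pt,502,246),ray(ps,414,100)]),tri([ray(pt,562,396),ray(ps,537,124)]))
print('pin',tri([ray(pt,336.3,252.5),ray(ps,343.7,247.7)]))
print('clay?',onz(ps,255,210,0),onz(ps,325,170,0.05))
o=monitor.observe();from scipy.spatial.transform import Rotation as R
r=R.from_euler('xyz',o['tool_rot']);print(r.as_matrix().round(3)); 
for X in([.41,.0,.40],[.54,.34,.20]): print(r.inv().apply(np.array(X)-o['tool_pos']))
E
```

```text
box (array([0.54209452, 0.14273621, 0.21349411]), [np.float64(0.0014547872510717085), np.float64(0.0014547872510718308)]) (array([0.3640584 , 0.05541033, 0.19025569]), [np.float64(0.005406105627154311), np.float64(0.005406105627154304)])
pin (array([0.54101786, 0.33935369, 0.07105395]), [np.float64(0.0003707789247323487), np.float64(0.00037077892473239596)])
clay? [0.74322574 0.28049941 0.        ] [0.66738542 0.17748428 0.05      ]
[[ 0.892  0.453 -0.   ]
 [ 0.453 -0.892  0.001]
 [ 0.    -0.001 -1.   ]]
[ 0.36553734 -0.33927761 -0.1733429 ]
[ 0.63533006 -0.58332128  0.02704317]
```

Request:
move_arm([
  {"z":-0.06},
  {"z":-0.12},
  {"z":-0.18,"x":0.02,"y":-0.02,"wz":-8},
  {"z":-0.2,"x":0.06,"y":-0.055,"wz":-16,"hand":0.5},
  {"z":-0.2,"x":0.1,"y":-0.09,"wz":-24,"hand":0.5},
  {"z":-0.2,"x":0.14,"y":-0.13,"wz":-32,"hand":0.5},
  {"z":-0.2,"x":0.18,"y":-0.17,"wz":-40,"hand":0.5},
  {"z":-0.2,"x":0.22,"y":-0.205,"wz":-48,"hand":0.5},
], grip_force=40)

```text
schema error: expected keys x, y, z, wx, wy, wz, hand
```

```bash
cat >> h.py <<'E'
from scipy.spatial.transform import Rotation as Ro
def delta(X,yaw,n=8):
    o=monitor.observe(); r=Ro.from_euler('xyz',o['tool_rot']); g=Ro.from_euler('xyz',[np.pi,0,np.radians(yaw)])
    print('t',round(o['time'],2),'pos',o['tool_pos'].round(4),'rot',np.degrees(o['tool_rot']).round(2),'F',o['contact_force'].round(1),'T',o['torque'].round(2),'open',round(o['opening'],4))
    print(' q',o['qpos'].round(2)); print(' delta',r.inv().apply(np.array(X)-o['tool_pos']).round(4),np.degrees((r.inv()*g).as_rotvec()).round(2))
E
python3 -c "
from h import *
delta([.54,.34,.3],142)"
```

```text
t 0.1 pos [ 0.2376 -0.4678  0.2261] rot [-1.7992e+02 -1.0000e-02  2.6920e+01] F [ 0.1 -0.1  0.3] T [-0.01 -0.01  0.01] open 0.0916
 q [-1.25  0.34  1.52 -0.    1.28 -0.15]
 delta [ 0.6353 -0.5835 -0.073 ] [-4.0000e-02 -9.0000e-02 -1.1508e+02]
```

Request:
move_arm([
  {"x":0,"y":0,"z":-0.06,"wx":0,"wy":0,"wz":0,"hand":0.5},
  {"x":0,"y":0,"z":-0.12,"wx":0,"wy":0,"wz":0,"hand":0.5},
  {"x":0.02,"y":-0.02,"z":-0.18,"wx":0,"wy":0,"wz":-8,"hand":0.5},
  {"x":0.06,"y":-0.055,"z":-0.2,"wx":0,"wy":0,"wz":-16,"hand":0.5},
  {"x":0.1,"y":-0.09,"z":-0.2,"wx":0,"wy":0,"wz":-24,"hand":0.5},
  {"x":0.14,"y":-0.13,"z":-0.2,"wx":0,"wy":0,"wz":-32,"hand":0.5},
  {"x":0.18,"y":-0.17,"z":-0.2,"wx":0,"wy":0,"wz":-40,"hand":0.5},
  {"x":0.22,"y":-0.205,"z":-0.2,"wx":0,"wy":0,"wz":-48,"hand":0.5},
], grip_force=40)

```text
time: 1.1
tool_pos: [0.3411, -0.1838, 0.4266]
tool_rot: [3.142, -0.0, 1.312]
contact_force: [0.5, 0.2, 0.3]
opening: 0.0456
```

```bash
python3 -c "
from h import *
delta([.54,.34,.42],142)"
```

```text
t 1.1 pos [ 0.3411 -0.1838  0.4266] rot [ 1.800e+02 -1.000e-02  7.516e+01] F [0.5 0.2 0.3] T [-0.04 -0.09 -0.04] open 0.0456
 q [-0.69 -0.    1.41  0.    1.73 -0.43]
 delta [0.5573 0.0582 0.0067] [ 1.000e-02 -0.000e+00 -6.684e+01]
```

Request:
move_arm([
  {"x":0.055,"y":0.006,"z":0,"wx":0,"wy":0,"wz":-8,"hand":0.5},
  {"x":0.11,"y":0.012,"z":0,"wx":0,"wy":0,"wz":-16,"hand":0.5},
  {"x":0.17,"y":0.018,"z":0,"wx":0,"wy":0,"wz":-24,"hand":0.5},
  {"x":0.23,"y":0.024,"z":0,"wx":0,"wy":0,"wz":-32,"hand":0.5},
  {"x":0.29,"y":0.03,"z":0,"wx":0,"wy":0,"wz":-40,"hand":0.5},
  {"x":0.35,"y":0.037,"z":0,"wx":0,"wy":0,"wz":-48,"hand":0.5},
  {"x":0.41,"y":0.043,"z":0,"wx":0,"wy":0,"wz":-56,"hand":0.5},
  {"x":0.46,"y":0.048,"z":0,"wx":0,"wy":0,"wz":-64,"hand":0.5},
])

```text
time: 2.1
tool_pos: [0.5074, 0.2482, 0.426]
tool_rot: [-3.141, -0.0, 2.43]
contact_force: [0.9, 0.5, -0.1]
opening: 0.0457
```

```bash
python3 -c "
from h import *
delta([.54,.34,.23],142)"
```

```text
t 2.1 pos [0.5074 0.2482 0.426 ] rot [-1.7995e+02 -2.0000e-02  1.3924e+02] F [ 0.9  0.5 -0.1] T [ 0.05 -0.18 -0.  ] open 0.0457
 q [ 0.32  0.36  0.96 -0.    1.82 -0.54]
 delta [0.0351 0.091  0.1959] [-0.05 -0.03 -2.76]
```

Request:
move_arm([
  {"x":0.012,"y":0.03,"z":0.02,"wx":0,"wy":0,"wz":-1,"hand":0.5},
  {"x":0.024,"y":0.06,"z":0.06,"wx":0,"wy":0,"wz":-2,"hand":0.5},
  {"x":0.035,"y":0.091,"z":0.11,"wx":0,"wy":0,"wz":-2.8,"hand":0.5},
  {"x":0.035,"y":0.091,"z":0.16,"wx":0,"wy":0,"wz":-2.8,"hand":0.5},
  {"x":0.035,"y":0.091,"z":0.196,"wx":0,"wy":0,"wz":-2.8,"hand":0.5},
  {"x":0.035,"y":0.091,"z":0.196,"wx":0,"wy":0,"wz":-2.8,"hand":0.5},
])

```text
time: 2.85
tool_pos: [0.5389, 0.3368, 0.2272]
tool_rot: [-3.135, -0.003, 2.474]
contact_force: [0.3, -1.1, 0.5]
opening: 0.046
```

```bash
python3 - <<'E'
from h import *
im,p=snap('wrist','w1'); delta([.54,.34,.13],142); print(-p['R'].T@p['t'] if hasattr(p['R'],'T') else '')
print(blobs(redmask(im)), proj(p,[.54,.34,.107]),proj(p,[.54,.34,.083]))
E
```

```text
t 2.9 pos [0.5402 0.3374 0.2301] rot [-1.7987e+02 -6.0000e-02  1.4172e+02] F [ 0.4 -0.2  0.9] T [ 0.08 -0.12  0.03] open 0.0459
 q [ 0.44  0.55  1.18 -0.    1.42 -0.46]
 delta [0.0017 0.0022 0.1001] [-0.13 -0.06 -0.28]
[0.47658012 0.38827041 0.38526452]
[([319, 208, 20, 24, 216], [328.3, 217.8]), ([327, 386, 10, 8, 58], [331.6, 389.7])] [327.36887719 226.43975222] [327.24188864 218.13493457]
```

View pics/w1.png

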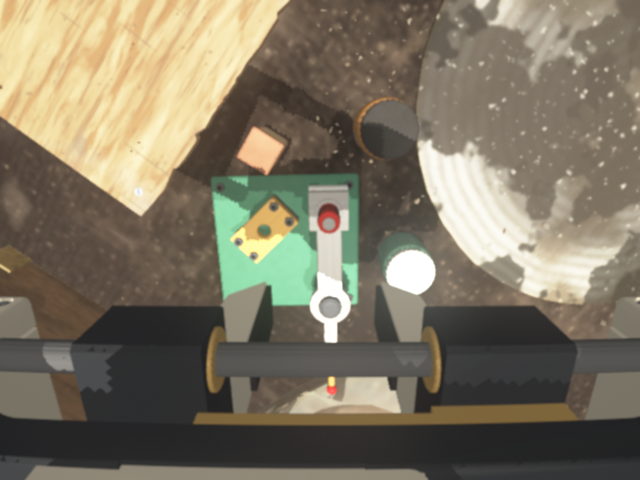

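```bash
python3 - <<'E'
from h import *
_,pt=load('top0');_,ps=load('scene0');w,pw=load('w1')
P,e=tri([ray(pt,336.3,252.5),ray(ps,343.7,247.7),ray(pw,328.3,218.3)]);print('pin',P,e)
V,e=tri([ray(pt,374.75,205.3),ray(ps,320,214.5),ray(pw,330.5,306)]);print('pivot',V,e)
H,e=tri([ray(pw,264,231),ray(pt,378,268)]);print('hole tri',H,e, 'wrist z30',onz(pw,264,231,.03),'top',onz(pt,378,268,.03))
for q in(P,H,onz(pw,264,231,.03)):
  d=(q-V)[:2];print(np.hypot(*d),np.degrees(np.arctan2(d[1],d[0]))%360)
c=cv2.resize(w[170:330,210:380],None,fx=4,fy=4,interpolation=2)
cv2.imwrite('pics/c2.png',c[:,:,::-1])
E
```

```text
pin [0.54176209 0.33905109 0.07099536] [np.float64(0.0010914248369328157), np.float64(0.0003945333763069566), np.float64(0.0014148928617357603)]
pivot [0.61243421 0.28587852 0.05855276] [np.float64(0.0011618279921587634), np.float64(0.0002009732121868566), np.float64(0.0009796408850982312)]
hole tri [0.52335793 0.27600231 0.0286275 ] [np.float64(0.0008480865144302185), np.float64(0.0008480865144303974)] wrist z30 [0.5239699  0.27672871 0.03      ] top [0.52249435 0.27583399 0.03      ]
0.08844133730810935 143.04278142822693
0.08962210496112492 186.3267472148739
0.08893622616152626 185.90506845621763
```

View pics/c2.png

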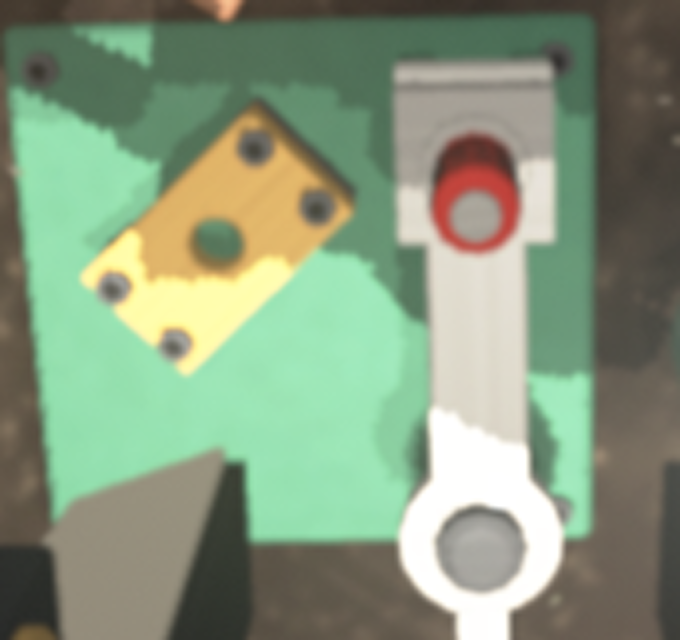

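```bash
python3 - <<'E'
from h import *
_,pt=load('top0');_,pw=load('w1')
print(onz(pw,329,224.2,.097),onz(pt,336.3,252.5,.096),onz(pw,330,306.7,.064))
delta([.5405,.3395,.064],142)
E
```

```text
[0.54165088 0.34033902 0.097     ] [0.53882585 0.33985109 0.096     ] [0.61107706 0.28752084 0.064     ]
t 2.9 pos [0.5402 0.3374 0.2301] rot [-1.7987e+02 -6.0000e-02  1.4172e+02] F [ 0.4 -0.2  0.9] T [ 0.08 -0.12  0.03] open 0.0459
 q [ 0.44  0.55  1.18 -0.    1.42 -0.46]
 delta [0.0009 0.0023 0.1661] [-0.13 -0.06 -0.28]
```

Request:
move_arm([
  {"x":0.001,"y":0.002,"z":0.04,"wx":-0.1,"wy":0,"wz":0,"hand":0.5},
  {"x":0.001,"y":0.002,"z":0.08,"wx":-0.1,"wy":0,"wz":0,"hand":0.5},
  {"x":0.001,"y":0.002,"z":0.12,"wx":-0.1,"wy":0,"wz":0,"hand":0.5},
  {"x":0.001,"y":0.002,"z":0.145,"wx":-0.1,"wy":0,"wz":0,"hand":0.5},
  {"x":0.001,"y":0.002,"z":0.16,"wx":-0.1,"wy":0,"wz":0,"hand":0.5},
  {"x":0.001,"y":0.002,"z":0.165,"wx":-0.1,"wy":0,"wz":0,"hand":0.5},
  {"x":0.001,"y":0.002,"z":0.165,"wx":-0.1,"wy":0,"wz":0,"hand":0.4},
  {"x":0.001,"y":0.002,"z":0.165,"wx":-0.1,"wy":0,"wz":0,"hand":0.4},
], grip_force=5)

```text
time: 3.9
tool_pos: [0.5417, 0.3401, 0.067]
tool_rot: [3.138, 0.001, 2.473]
contact_force: [0.4, 0.3, 0.3]
opening: 0.0369
```

```bash
python3 - <<'E'
from h import *
im,p=snap('wrist','w2')
delta([.5405,.340,.064],142)
print(blobs(redmask(im)),[proj(p,[.5405,.340,z]) for z in(.097,.093,.076)])
cv2.imwrite('pics/c3.png',cv2.resize(im[180:480,160:500],None,fx=2,fy=2)[:,:,::-1])
E
```

```text
t 3.95 pos [0.5416 0.34   0.0669] rot [1.7980e+02 6.0000e-02 1.4172e+02] F [ 0.2 -0.7  0.8] T [ 0.03 -0.16  0.07] open 0.0368
 q [ 0.44  0.7   1.38  0.    1.06 -0.46]
 delta [ 0.0009 -0.0007  0.0029] [ 0.2   0.06 -0.28]
[([302, 280, 38, 25, 432], [320.9, 290.8]), ([299, 299, 44, 43, 1155], [320.6, 318.5])] [array([319.45763672, 338.0404249 ]), array([319.50279733, 332.3278476 ]), array([319.67272416, 310.91510633])]
```

View pics/c3.png

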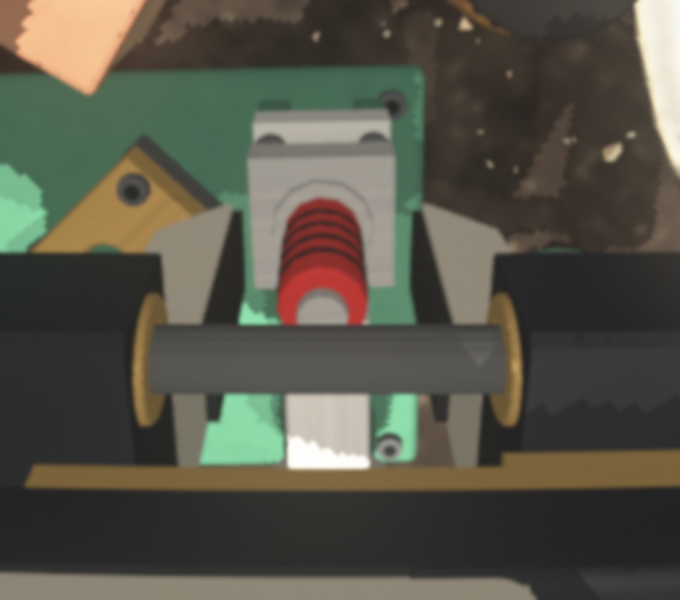

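Request:
move_arm([
  {"x":0,"y":0,"z":0.001,"wx":0.1,"wy":0,"wz":0,"hand":0.3},
  {"x":0,"y":0,"z":0.001,"wx":0.1,"wy":0,"wz":0,"hand":0.22},
  {"x":0,"y":0,"z":0.001,"wx":0.1,"wy":0,"wz":0,"hand":0.15},
  {"x":0,"y":0,"z":0.001,"wx":0.1,"wy":0,"wz":0,"hand":0.15},
  {"x":0,"y":0,"z":0.001,"wx":0.1,"wy":0,"wz":0,"hand":0.1},
  {"x":0,"y":0,"z":0.001,"wx":0.1,"wy":0,"wz":0,"hand":0.1},
], grip_force=5)

```text
time: 4.7
tool_pos: [0.541, 0.3397, 0.0647]
tool_rot: [3.142, 0.0, 2.473]
contact_force: [-0.6, -0.1, 1.0]
opening: 0.018
```

```bash
python3 - <<'E'
from h import *
delta([.5405,.340,.064],142)
E
```

```text
t 4.7 pos [0.541  0.3397 0.0647] rot [1.8000e+02 1.0000e-02 1.4172e+02] F [-0.6 -0.1  1. ] T [-0.02 -0.06  0.01] open 0.018
 q [ 0.44  0.7   1.38 -0.    1.06 -0.46]
 delta [ 0.0006 -0.0001  0.0007] [ 0.    0.01 -0.28]
```

Request:
move_arm([
  {"x":0,"y":0,"z":0,"wx":0,"wy":0,"wz":0,"hand":0.1},
  {"x":0,"y":0,"z":0,"wx":0,"wy":0,"wz":0,"hand":0.1},
  {"x":0,"y":0,"z":-0.002,"wx":0,"wy":0,"wz":0,"hand":0.1},
  {"x":0,"y":0,"z":-0.004,"wx":0,"wy":0,"wz":0,"hand":0.1},
  {"x":0,"y":0,"z":-0.006,"wx":0,"wy":0,"wz":0,"hand":0.1},
  {"x":0,"y":0,"z":-0.008,"wx":0,"wy":0,"wz":0,"hand":0.1},
  {"x":0,"y":0,"z":-0.01,"wx":0,"wy":0,"wz":0,"hand":0.1},
], grip_force=35)

```text
time: 5.58
tool_pos: [0.5409, 0.3396, 0.075]
tool_rot: [-3.141, 0.0, 2.473]
contact_force: [-0.3, -0.4, -2.8]
opening: 0.0172
```

```bash
python3 - <<'E'
from h import *
delta([.541,.3397,.0867],142)
E
```

```text
t 5.58 pos [0.5409 0.3396 0.075 ] rot [-1.7999e+02  1.0000e-02  1.4172e+02] F [-0.3 -0.4 -2.8] T [-0.07 -0.05 -0.02] open 0.0172
 q [ 0.44  0.69  1.37 -0.    1.08 -0.46]
 delta [-0.      0.0001 -0.0117] [-0.01  0.01 -0.28]
```

Request:
move_arm([
  {"x":0,"y":0,"z":-0.002,"wx":0,"wy":0,"wz":0,"hand":0.1},
  {"x":0,"y":0,"z":-0.004,"wx":0,"wy":0,"wz":0,"hand":0.1},
  {"x":0,"y":0,"z":-0.006,"wx":0,"wy":0,"wz":0,"hand":0.1},
  {"x":0,"y":0,"z":-0.008,"wx":0,"wy":0,"wz":0,"hand":0.1},
  {"x":0,"y":0,"z":-0.01,"wx":0,"wy":0,"wz":0,"hand":0.1},
  {"x":0,"y":0,"z":-0.0115,"wx":0,"wy":0,"wz":0,"hand":0.1},
  {"x":0,"y":0,"z":-0.0115,"wx":0,"wy":0,"wz":0,"hand":0.1},
])

```text
time: 6.45
tool_pos: [0.5411, 0.3397, 0.0863]
tool_rot: [3.141, 0.0, 2.473]
contact_force: [0.3, 0.3, -1.1]
opening: 0.0172
```

```bash
python3 - <<'E'
from h import *
im,p=snap('scene','s2')
delta([.541,.3397,.0867],142)
b=blobs(redmask(im),80);print(b)
_,p0=load('scene0');print(proj(p,[.541,.3397,.074]),proj(p,[.541,.3397,.097]))
cv2.imwrite('pics/c4.png',cv2.resize(im[190:310,260:430],None,fx=4,fy=4,interpolation=2)[:,:,::-1])
# arc rows: tool-frame deltas from start pose about pivot
o=monitor.observe(); r=Ro.from_euler('xyz',o['tool_rot']); P=o['tool_pos']
# start dir angle from measured pin & radius .09
for V in([.611,.286],[.6115,.2865]):
  d=P[:2]-V; print('radius',np.hypot(*d),np.degrees(np.arctan2(d[1],d[0])))
E
```

```text
t 6.5 pos [0.541  0.3397 0.0862] rot [-180.      0.    141.72] F [ 0.  -0.4 -0.8] T [ 0.08 -0.11 -0.01] open 0.0173
 q [ 0.44  0.68  1.36 -0.    1.1  -0.46]
 delta [-0.      0.     -0.0005] [-0.    0.   -0.28]
[([341, 225, 11, 24, 174], [346.0, 237.2])]
[343.95970937 246.46072176] [344.84588686 235.0231199 ]
radius 0.08823358404958902 142.5245262426463
radius 0.08832896193189255 142.97925573077234
```

View pics/c4.png

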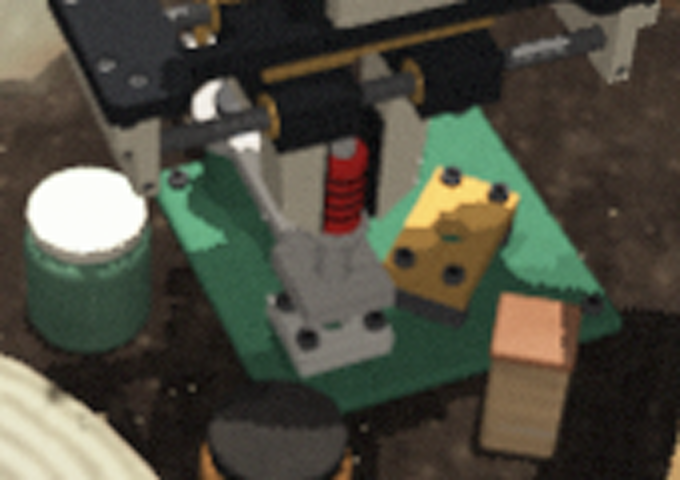

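Request:
move_arm([
  {"x":0,"y":-0.0031,"z":0,"wx":0,"wy":0,"wz":0,"hand":0.1},
  {"x":-0.0004,"y":-0.0078,"z":0,"wx":0,"wy":0,"wz":0,"hand":0.1},
  {"x":-0.001,"y":-0.0125,"z":0,"wx":0,"wy":0,"wz":0,"hand":0.1},
  {"x":-0.0018,"y":-0.0172,"z":0,"wx":0,"wy":0,"wz":0,"hand":0.1},
  {"x":-0.0029,"y":-0.0217,"z":0,"wx":0,"wy":0,"wz":0,"hand":0.1},
  {"x":-0.0042,"y":-0.0263,"z":0,"wx":0,"wy":0,"wz":0,"hand":0.1},
  {"x":-0.0057,"y":-0.0307,"z":0,"wx":0,"wy":0,"wz":0,"hand":0.1},
  {"x":-0.0068,"y":-0.0337,"z":0,"wx":0,"wy":0,"wz":0,"hand":0.1},
])

```text
time: 7.5
tool_pos: [0.5255, 0.3087, 0.0863]
tool_rot: [3.141, 0.0, 2.473]
contact_force: [1.6, 1.0, -0.8]
opening: 0.0174
```

```bash
cat >> h.py <<'E'
def force():
    o=monitor.observe(); r=Ro.from_euler('xyz',o['tool_rot']); print('Ftool',r.inv().apply(o['contact_force']).round(2),'Ttool',r.inv().apply(o['torque']).round(3))
E
python3 - <<'E'
from h import *
delta([.5225,.2762,.0862],141.72);force()
E
```

```text
t 7.5 pos [0.5255 0.3087 0.0863] rot [1.7999e+02 1.0000e-02 1.4171e+02] F [ 1.6  1.  -0.8] T [ 0.18 -0.35 -0.02] open 0.0174
 q [ 0.41  0.63  1.46 -0.    1.05 -0.5 ]
 delta [-0.0178 -0.0274  0.0001] [ 0.01  0.01 -0.01]
Ftool [-0.62  1.73  0.77] Ttool [-0.361 -0.164  0.022]
```

Request:
move_arm([
  {"x":-0.0019,"y":-0.0043,"z":0,"wx":0,"wy":0,"wz":0,"hand":0.1},
  {"x":-0.0041,"y":-0.0085,"z":0,"wx":0,"wy":0,"wz":0,"hand":0.1},
  {"x":-0.0064,"y":-0.0126,"z":0,"wx":0,"wy":0,"wz":0,"hand":0.1},
  {"x":-0.009,"y":-0.0165,"z":0,"wx":0,"wy":0,"wz":0,"hand":0.1},
  {"x":-0.0117,"y":-0.0203,"z":0,"wx":0,"wy":0,"wz":0,"hand":0.1},
  {"x":-0.0147,"y":-0.024,"z":0,"wx":0,"wy":0,"wz":0,"hand":0.1},
  {"x":-0.0174,"y":-0.027,"z":0,"wx":0,"wy":0,"wz":0,"hand":0.1},
  {"x":-0.0176,"y":-0.0273,"z":0,"wx":0,"wy":0,"wz":0,"hand":0.1},
])

```text
time: 8.5
tool_pos: [0.5223, 0.2763, 0.0862]
tool_rot: [-3.141, 0.0, 2.473]
contact_force: [1.9, 0.7, -0.1]
opening: 0.0173
```

```bash
python3 - <<'E'
from h import *
delta([.5225,.2762,.0862],141.72);force()
E
```

```text
t 8.5 pos [0.5223 0.2763 0.0862] rot [-179.98    0.    141.7 ] F [ 1.9  0.7 -0.1] T [ 0.09 -0.4   0.02] open 0.0173
 q [ 0.36  0.6   1.52 -0.    1.03 -0.55]
 delta [-0.0002  0.     -0.    ] [-0.02  0.   -0.02]
Ftool [-1.04  1.75  0.11] Ttool [-0.316 -0.256 -0.019]
```

Request:
move_arm([
  {"x":0,"y":0,"z":0.001,"wx":0,"wy":0,"wz":0,"hand":0.1},
  {"x":0,"y":0,"z":0.002,"wx":0,"wy":0,"wz":0,"hand":0.1},
  {"x":0,"y":0,"z":0.003,"wx":0,"wy":0,"wz":0,"hand":0.1},
  {"x":0,"y":0,"z":0.0035,"wx":0,"wy":0,"wz":0,"hand":0.1},
  {"x":0,"y":0,"z":0.0035,"wx":0,"wy":0,"wz":0,"hand":0.1},
])

```text
time: 9.12
tool_pos: [0.5223, 0.2767, 0.0826]
tool_rot: [-3.141, -0.0, 2.473]
contact_force: [1.5, -0.2, -1.2]
opening: 0.0171
```

```bash
python3 - <<'E'
from h import *
delta([.5225,.2762,.0862],141.72);force()
E
```

```text
t 9.12 pos [0.5223 0.2767 0.0826] rot [-179.99   -0.    141.72] F [ 1.5 -0.2 -1.2] T [ 0.03 -0.39 -0.07] open 0.0171
 q [ 0.36  0.6   1.52 -0.    1.02 -0.54]
 delta [-0.0005 -0.0003 -0.0036] [-0.01 -0.   -0.  ]
Ftool [-1.31  0.8   1.15] Ttool [-0.267 -0.291  0.069]
```

Request:
move_arm([
  {"x":0,"y":0,"z":0.0005,"wx":0,"wy":0,"wz":0,"hand":0.1},
  {"x":0,"y":0,"z":0.001,"wx":0,"wy":0,"wz":0,"hand":0.1},
  {"x":0,"y":0,"z":0.0015,"wx":0,"wy":0,"wz":0,"hand":0.1},
  {"x":0,"y":0,"z":0.002,"wx":0,"wy":0,"wz":0,"hand":0.1},
])

```text
time: 9.62
tool_pos: [0.5223, 0.2767, 0.0807]
tool_rot: [-3.142, 0.0, 2.473]
contact_force: [-0.4, -0.1, -0.1]
opening: 0.017
```

```bash
python3 - <<'E'
from h import *
delta([.5225,.2762,.0862],141.72);force()
E
```

```text
t 9.62 pos [0.5223 0.2767 0.0807] rot [-180.      0.    141.72] F [-0.4 -0.1 -0.1] T [ 0.05 -0.31 -0.02] open 0.017
 q [ 0.36  0.61  1.52 -0.    1.01 -0.55]
 delta [-0.0004 -0.0003 -0.0055] [-0.  0. -0.]
Ftool [ 0.27 -0.35  0.1 ] Ttool [-0.234 -0.21   0.02 ]
```

Request:
move_arm([
  {"x":0,"y":0,"z":0.0007,"wx":0,"wy":0,"wz":0,"hand":0.1},
  {"x":0,"y":0,"z":0.0014,"wx":0,"wy":0,"wz":0,"hand":0.1},
  {"x":0,"y":0,"z":0.002,"wx":0,"wy":0,"wz":0,"hand":0.1},
])

```text
time: 10.0
tool_pos: [0.5226, 0.2766, 0.0789]
tool_rot: [3.141, 0.001, 2.474]
contact_force: [1.4, -2.1, 2.7]
opening: 0.0171
```

```bash
python3 - <<'E'
from h import *
delta([.5225,.2762,.0862],141.72);force()
E
```

```text
t 10.0 pos [0.5226 0.2766 0.0789] rot [1.7998e+02 4.0000e-02 1.4172e+02] F [ 1.4 -2.1  2.7] T [-0.28 -0.36 -0.04] open 0.0171
 q [ 0.36  0.61  1.52 -0.    1.01 -0.55]
 delta [-0.0001 -0.0004 -0.0073] [0.02 0.04 0.  ]
Ftool [-2.37 -0.78 -2.74] Ttool [-0.004 -0.458  0.039]
```

Request:
move_arm([
  {"x":0,"y":0,"z":0.0006,"wx":0,"wy":0,"wz":0,"hand":0.1},
  {"x":0,"y":0,"z":0.0012,"wx":0,"wy":0,"wz":0,"hand":0.1},
  {"x":0,"y":0,"z":0.0018,"wx":0,"wy":0,"wz":0,"hand":0.1},
])

```text
time: 10.38
tool_pos: [0.5225, 0.2766, 0.0771]
tool_rot: [3.141, 0.0, 2.473]
contact_force: [1.7, -2.1, 1.3]
opening: 0.0169
```

```bash
python3 - <<'E'
from h import *
delta([.5225,.2762,.0862],141.72);force()
E
```

```text
t 10.38 pos [0.5225 0.2766 0.0771] rot [1.7999e+02 3.0000e-02 1.4172e+02] F [ 1.7 -2.1  1.3] T [-0.41 -0.35  0.02] open 0.0169
 q [ 0.36  0.61  1.52 -0.    1.01 -0.54]
 delta [-0.0002 -0.0003 -0.0091] [ 0.01  0.03 -0.  ]
Ftool [-2.62 -0.62 -1.3 ] Ttool [ 0.106 -0.529 -0.023]
```

Request:
move_arm([
  {"x":0,"y":0,"z":0.0007,"wx":0,"wy":0,"wz":0,"hand":0.1},
  {"x":-0.0001,"y":0,"z":0.0014,"wx":0,"wy":0,"wz":0,"hand":0.1},
  {"x":-0.0002,"y":0,"z":0.002,"wx":0,"wy":0,"wz":0,"hand":0.1},
  {"x":-0.0003,"y":0,"z":0.0027,"wx":0,"wy":0,"wz":0,"hand":0.1},
  {"x":-0.0003,"y":0,"z":0.0034,"wx":0,"wy":0,"wz":0,"hand":0.1},
])

```text
time: 11.0
tool_pos: [0.5224, 0.2765, 0.0733]
tool_rot: [-3.141, -0.0, 2.473]
contact_force: [1.7, -1.6, -1.2]
opening: 0.0176
```

```bash
python3 - <<'E'
from h import *
delta([.5225,.2762,.0862],141.72);force()
E
```

```text
t 11.0 pos [0.5224 0.2765 0.0733] rot [-1.7998e+02 -1.0000e-02  1.4172e+02] F [ 1.7 -1.6 -1.2] T [-0.24 -0.46  0.  ] open 0.0176
 q [ 0.36  0.62  1.53 -0.    1.   -0.55]
 delta [-0.0002 -0.0002 -0.0129] [-0.02 -0.01 -0.  ]
Ftool [-2.31 -0.25  1.19] Ttool [-0.101 -0.509 -0.002]
```

Request:
move_arm([
  {"x":0,"y":0,"z":0.001,"wx":0,"wy":0,"wz":0,"hand":0.1},
  {"x":-0.0002,"y":0,"z":0.002,"wx":0,"wy":0,"wz":0,"hand":0.1},
  {"x":-0.0002,"y":0,"z":0.003,"wx":0,"wy":0,"wz":0,"hand":0.1},
  {"x":-0.0002,"y":0,"z":0.004,"wx":0,"wy":0,"wz":0,"hand":0.1},
  {"x":-0.0002,"y":0,"z":0.005,"wx":0,"wy":0,"wz":0,"hand":0.1},
])

```text
time: 11.62
tool_pos: [0.5226, 0.2763, 0.0681]
tool_rot: [-3.141, -0.0, 2.473]
contact_force: [1.5, -2.1, -5.6]
opening: 0.0175
```

```bash
python3 - <<'E'
from h import *
delta([.5225,.2762,.0647],141.72);force()
E
```

```text
t 11.62 pos [0.5226 0.2763 0.0681] rot [-1.7997e+02 -1.0000e-02  1.4172e+02] F [ 1.5 -2.1 -5.6] T [-0.27 -0.53  0.03] open 0.0175
 q [ 0.36  0.62  1.53 -0.    0.99 -0.55]
 delta [-0.     -0.0001  0.0034] [-0.03 -0.01 -0.  ]
Ftool [-2.47 -0.7   5.56] Ttool [-0.119 -0.579 -0.032]
```

Request:
move_arm([
  {"x":0,"y":0,"z":0.001,"wx":0,"wy":0,"wz":0,"hand":0.1},
  {"x":0,"y":0,"z":0.002,"wx":0,"wy":0,"wz":0,"hand":0.1},
  {"x":0,"y":0,"z":0.0028,"wx":0,"wy":0,"wz":0,"hand":0.1},
  {"x":0,"y":0,"z":0.0034,"wx":0,"wy":0,"wz":0,"hand":0.1},
  {"x":0,"y":0,"z":0.0034,"wx":0,"wy":0,"wz":0,"hand":0.1},
])

```text
time: 12.25
tool_pos: [0.5228, 0.2764, 0.0653]
tool_rot: [3.141, 0.0, 2.473]
contact_force: [0.9, -2.1, -1.0]
opening: 0.0178
```

```bash
python3 - <<'E'
from h import *
delta([.5225,.2762,.0647],141.72);force()
E
```

```text
t 12.25 pos [0.5228 0.2764 0.0653] rot [1.7999e+02 1.0000e-02 1.4171e+02] F [ 0.9 -2.1 -1. ] T [-0.25 -0.29 -0.01] open 0.0178
 q [ 0.36  0.63  1.53 -0.    0.98 -0.55]
 delta [ 0.0001 -0.0003  0.0006] [ 0.01  0.01 -0.01]
Ftool [-1.97 -1.06  0.98] Ttool [ 0.016 -0.38   0.011]
```

Request:
move_arm([
  {"x":0,"y":0,"z":0.0005,"wx":0,"wy":0,"wz":0,"hand":0.1},
  {"x":0,"y":0,"z":0.001,"wx":0,"wy":0,"wz":0,"hand":0.1},
  {"x":0,"y":0,"z":0.001,"wx":0,"wy":0,"wz":0,"hand":0.1},
])

```text
time: 12.62
tool_pos: [0.5228, 0.2764, 0.0647]
tool_rot: [3.141, 0.0, 2.473]
contact_force: [-1.0, -3.0, 5.1]
opening: 0.0168
```

```bash
python3 - <<'E'
from h import *
im,p=snap('scene','s3')
delta([.5225,.2762,.0647],141.72);force()
cv2.imwrite('pics/c5.png',cv2.resize(im[190:310,280:430],None,fx=4,fy=4,interpolation=2)[:,:,::-1])
E
```

```text
t 12.68 pos [0.5228 0.2764 0.0647] rot [1.7998e+02 2.0000e-02 1.4172e+02] F [-1.8 -2.1  5.2] T [-0.33  0.11  0.01] open 0.0175
 q [ 0.36  0.63  1.53 -0.    0.98 -0.55]
 delta [ 0.0001 -0.0004 -0.    ] [ 0.02  0.02 -0.  ]
Ftool [ 0.09 -2.74 -5.2 ] Ttool [ 0.326 -0.122 -0.008]
```

View pics/c5.png

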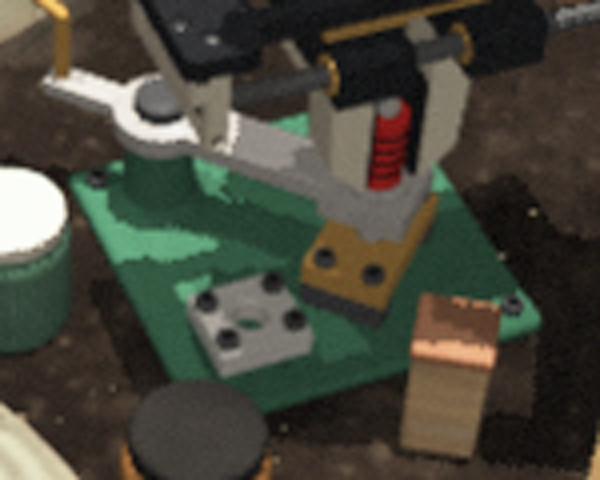

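The arm is over the shoe, the pin is down on it, and there's 5 N of contact at exactly the home height. Releasing and lifting clear.

Request:
move_arm([
  {"x":0,"y":0,"z":0,"wx":0,"wy":0,"wz":0,"hand":0.2},
  {"x":0,"y":0,"z":0,"wx":0,"wy":0,"wz":0,"hand":0.4},
  {"x":0,"y":0,"z":0,"wx":0,"wy":0,"wz":0,"hand":0.45},
  {"x":0,"y":0,"z":-0.02,"wx":0,"wy":0,"wz":0,"hand":0.45},
  {"x":0,"y":0,"z":-0.05,"wx":0,"wy":0,"wz":0,"hand":0.45},
  {"x":0,"y":0,"z":-0.1,"wx":0,"wy":0,"wz":0,"hand":0.45},
  {"x":0,"y":0,"z":-0.15,"wx":0,"wy":0,"wz":0,"hand":0.45},
  {"x":0,"y":0,"z":-0.16,"wx":0,"wy":0,"wz":0,"hand":0.45},
], grip_force=5)

```text
time: 13.68
tool_pos: [0.5242, 0.2771, 0.228]
tool_rot: [3.135, 0.004, 2.474]
contact_force: [-1.0, 0.2, -0.3]
opening: 0.0409
```

```bash
python3 - <<'E'
from h import *
im,p=snap('scene','s4');w,pw=snap('wrist','w4')
delta([.5225,.2762,.0647],141.72)
b=blobs(redmask(im),80)[0][1];bw=blobs(redmask(w),80);print(b,bw)
print('expect home',proj(p,[.5225,.2763,.074]),proj(pw,[.5225,.2763,.08]))
print(tri([ray(p,*b),ray(pw,*bw[0][1])]))
cv2.imwrite('pics/c6.png',np.hstack([cv2.resize(i,None,fx=3,fy=3,interpolation=2) for i in (im[200:300,290:420],w[150:250,250:380])])[:,:,::-1])
E
```

```text
t 13.78 pos [0.5231 0.2766 0.2251] rot [1.7989e+02 7.0000e-02 1.4172e+02] F [ 0.4  0.4 -0.7] T [ 0.06 -0.14 -0.03] open 0.0412
 q [ 0.36  0.47  1.34 -0.    1.34 -0.55]
 delta [ 0.0004 -0.001   0.1604] [0.11 0.07 0.  ]
[375.2, 226.4] [([311, 209, 21, 22, 206], [320.9, 217.0])]
expect home [375.6845204  225.30794791] [319.64108061 216.6990657 ]
(array([0.52447215, 0.27513741, 0.07021771]), [np.float64(0.0009030078703100402), np.float64(0.0009030078703099963)])
```

View pics/c6.png

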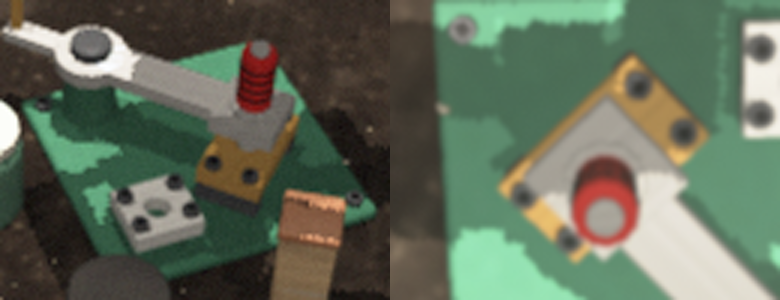

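```bash
python3 -c "
from h import *
print(robot.hand_in())"
```

```text
the job is handed in; nothing more can be done
None
```

The job is handed in at about 13.8 s of the 54 s allowed. The pin is pushed home through the arm and the brass shoe, and the gripper is open and well clear above it. No verdict was reported.

- **Drawing and swinging:** I gripped the pin's red handle from above, drew it about 22 mm up out of the parking hole and swung the arm about 43° (0.756 rad). That brought the pin over the shoe hole I had located in the cameras.
- **Feeling in:** The pin went down in small steps and found the hole on the first try. The force changed sign to a pull of about 5.6 N as the balls snapped through. Every force I read was under 7 N, well below the 60 N limit, though I only read it at the end of each move.
- **Seating:** At the end the tool was at the same height (64.7 mm) as when it gripped the pin at home in the park hole. It met 5 N of contact there, which is the flange resting on the arm.
- **Last look:** After release, the last pictures show the pin upright and the flange down on the arm over the shoe. The stamp and the visible parts of the jars look unmoved, but I did not re-measure them. The red grip measured 70 mm high, against 71–73 mm at the start.
- **Disagreement:** Position estimates from the different cameras differed by about 2 mm, which is the calibration's own tolerance. No check failed.

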